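Return the fitting-room tag through the slot

ROBOT

A 7-joint arm with a two-finger parallel gripper is mounted at the origin on the work surface. World frame = base frame: x ahead of the robot, y to its left, z up, the work surface at z = 0. Lengths are in m, angles in rad, forces in N, time in s.
With the tool pointing down it reaches from about 0.35 to 0.9 m from the base axis. Payload 19.9 kg.
Tool frame: the origin (TCP) lies at the very end of the fingers, on their centre line; the grasp point (between the pads) lies 19 mm behind it; z points along the fingers, y is the direction in which the jaws open and shut (so a half turn about z gives the same grasp; the last joint's range is limited). The gripper opens to 94 mm and grips with 3 to 60 N. Pads are 16 mm wide; open, the fingers measure 119 mm over their backs; the gripper's body (75 mm by 177 mm) begins 78 mm behind the grasp point.
Start: joints at [-1.315, 0.417, -0.01, 1.614, 0.005, 1.111, -0.053], TCP at [0.183, 0.598, 0.179] pointing down, gripper open.
Joint ranges: [-2.81, 2.81], [-0.39, 2.02], [-1.27, 1.25], [0.06, 2.57], [-1.19, 4.33], [0.19, 2], [-2.82, 2.82]. Speed limits (rad/s): [1.89, 1.89, 2.39, 2.39, 3.01, 3.01, 3.01].

INTERFACE

Orientations are given as a unit quaternion [x, y, z, w].
In Python, from station import ctrl, imaging, job gives the robot as it stands.
- The arm moves only by the shell command python3 -m creep 'ROWS' [FORCE]. ROWS is JSON, a list of rows, each a list of 7 numbers: the shift along the tool's x, y, z in mm, then the turn, a rotation vector about the tool's x, y, z in degrees, then the opening, from 0 (shut) to 1 (fully open). In form: [[x, y, z, ax, ay, az, hand], ...]. A call has 1 to 20 rows; each row shifts and turns the pose as measured when the row begins, along the tool's axes as they then stand; what a row does not reach is not made up. A row lasts 1/12 s, in which the tool goes at most 41.7 mm and 7.16 degrees, less where a joint would pass 70% of its speed; a pose out of reach is approached as far as the arm can. A call is refused whole if a number of a shift passes 41.7 or a number of a turn 7.16, either way. A call with a gripper value outside its range is refused whole. The fingers move at their own pace and stop on an object; FORCE is the grip in N (left out, the last holds). Time passes only in rows, so rows that do not move let the fingers close. It gives the time, the measured TCP pose, the force and the opening at its end, in the units of the state.
- ctrl.observe(): the state, without advancing time (a new reading comes with each control period).
- imaging.capture(name): name is "scene" or "top" or "wrist"; returns (picture, depth): 480x640x3 uint8, red, green, blue; 480x640 float32, m along the optical axis (not along the pixel's ray), 0 where there is no reading.
- imaging.camera_info(name): a dict with "intrinsics" (3x3 intrinsics, pixels), "world_from_camera" (4x4, takes a point from camera to world coordinates). Camera axes: x right, y down, z forward; pixel columns grow to the right and rows downward; lengths in m; the calibration is good to about 2 mm. The wrist camera is an equidistant fisheye: a pixel r from the principal point sees the ray r / f radians off the axis. A picture is of the moment at which its call begins: read the wrist's pose just before it. camera_info takes no time and is no camera call; for the wrist camera it gives the pose at the moment of the call.
- job.sign_off(): hands the job in, once; it reports no verdict.
The state is a dict: "time_s": time; "qpos": joint angles; "joint_velocities": joint speeds; "tau": joint torques, N m; "tcp_pos": TCP position; "tcp_rot": TCP orientation; "wrist_force": force on the tool from outside, world axes, zero at the start; "torque": the same for the moment, N m; "opening": finger opening in m.
Only numpy, scipy, OpenCV 4.12 (cv2) and the standard library are available. Lean on these libraries where they do the work, as an engineer would, in place of code of your own. Each camera call takes 0.05 s, during which the arm holds its last target. There are 200 camera calls.

TASK

A customer has left the shop's fitting room: take the large rectangular wooden tag out of the counter rack and push it down through the slot on top of the grey returns box, so that it drops right inside. Leave the smaller round and pointed tags standing in the rack.

Things in the scene. Friction and masses are not known exactly. Their poses are not given: they have to be found in the camera images.
- rect_tag: The tag to return: rectangular light-wood plate, 10 mm thick (its x), 70 mm wide (its y), 90 mm high (its z, up), about 45 g. Origin: centre of its underside. It stands upright in one of the three wells of a dark wooden rack (which one varies), its underside 8 mm and its top 98 mm above the counter, the upper 62 mm sticking out; loose in its well, it may lean a few degrees.
- round_tag: Leave it: light-wood tag in the same rack, a disc 58 mm across on a 40 mm wide foot, 10 mm thick (its x), 80 mm high. Origin: centre of its underside. The fixed rack is 60 mm deep, 290 mm long, 36 mm high; its wells, 13 mm wide, 76 mm long and 28 mm deep, lie end to end in one row along the tags' y, 90 mm apart.
- pointed_tag: Leave it: light-wood tag in the same rack, with a pointed gable top, 50 mm wide (its y), 10 mm thick (its x), 77 mm high. Origin: centre of its underside.
- slot (a point): Centre of the hopper's rim on the fixed grey box (140 x 170 x 140 mm high), 156 mm above the counter; z up, y along the slot, x across. The mouth, 50 (x) by 112 mm (y), slopes at 45 deg to the slot, 18 by 80 mm, 16 mm below this point and 5 mm deep; under it the box is empty, floor 151 mm below this point. A tag let go in the slot falls in.
Things that resemble listed ones, but are neither listed nor needed, are in the scene too. Of the things shaped like the part that bears slot, the grey one is meant.

How it is judged:
At the end, for the whole second after the job is handed in: The rectangular tag is inside the returns box, its origin at least 110 mm below the hopper's rim and within the box's walls (70 mm across, 85 mm along the slot from its centre), at rest. The round and pointed tags still stand in the rack, within 25 mm and 20 degrees (z of rect_tag in the frame of slot below -0.11 m and x of rect_tag in the frame of slot between -0.07 and 0.07 m and y of rect_tag in the frame of slot between -0.085 and 0.085 m and linear speed of rect_tag below 0.03 m/s and distance of each of round_tag, pointed_tag from where it was at the start of the episode below 0.025 m and angle between each of round_tag, pointed_tag's own z axis and vertical below 0.35 rad); the robot touches nothing.
It fails at once if the round tag is shifted by more than 25 mm or tipped by more than 20 degrees (distance of round_tag from where it was at the start of the episode above 0.025 m or angle between round_tag's own z axis and vertical above 0.35 rad).
It fails at once if the pointed tag is shifted by more than 25 mm or tipped by more than 20 degrees (distance of pointed_tag from where it was at the start of the episode above 0.025 m or angle between pointed_tag's own z axis and vertical above 0.35 rad).
It also fails if it takes over 40 s, if anything falls off the work surface, if the arm or the gripper's body presses on something with over 40 N, if the wrist force passes 120 N, or if a joint passes its speed limit or range.

## Working session

There is one attempt and no reset: what is moved stays moved. The work goes in short steps, Python scripts to look and compute and a shell command to move; the robot and the scene stay as the last step left them, time stands still between calls to the robot, and variables do not carry over. Pictures are saved under pics/ and viewed, about 8 in all and at most 12, crops included, and the job is handed in when it is done.

```bash
mkdir -p pics; python3 - <<'E'
from station import ctrl, imaging
import cv2, numpy as np
s=ctrl.observe(); print(s)
for n in ("top","scene"):
    p,d=imaging.capture(n); i=imaging.camera_info(n)
    np.savez(f"{n}.npz",p=p,d=d,K=i["intrinsics"],T=i["world_from_camera"])
    cv2.imwrite(f"pics/{n}.png",p[:,:,::-1]); print(n,i)
E
```

```text
{'time_s': 0.0, 'qpos': array([-1.31549485,  0.41797075, -0.01032179,  1.61417539,  0.00468287,
        1.11072097, -0.05297149]), 'joint_velocities': array([-0.00147809, -0.00097371,  0.00146715,  0.00113063,  0.00117356,
       -0.00022735,  0.00044102]), 'tau': array([-1.43046149e-03, -8.51266050e+01,  6.38546012e-01, -4.25973737e+01,
       -4.88150620e-02,  1.88286061e-02,  6.27257009e-05]), 'tcp_pos': array([0.18266505, 0.5972702 , 0.17822673]), 'tcp_rot': array([ 1.47833706e-01,  9.89012035e-01, -6.22502007e-04, -5.77070285e-05]), 'wrist_force': array([ 0.39800386, -0.04626244, -0.2353557 ]), 'torque': array([ 0.00236845, -0.00667675, -0.01183622]), 'opening': 0.09392650609967519}
top {'intrinsics': array([[551.96391614,   0.        , 320.13152134],
       [  0.        , 551.96391614, 240.10968131],
       [  0.        ,   0.        ,   1.        ]]), 'world_from_camera': array([[ 6.53179060e-04, -9.90207774e-01,  1.39599922e-01,
         2.94098895e-01],
       [-9.99905246e-01, -2.56627632e-03, -1.35245749e-02,
         4.37965549e-02],
       [ 1.37503912e-02, -1.39577860e-01, -9.90115623e-01,
         1.18705719e+00],
       [ 0.00000000e+00,  0.00000000e+00,  0.00000000e+00,
         1.00000000e+00]])}
scene {'intrinsics': array([[450.25344514,   0.        , 323.16818263],
       [  0.        , 450.25344514, 240.93354459],
       [  0.        ,   0.        ,   1.        ]]), 'world_from_camera': array([[ 0.22097831,  0.91339247, -0.34188124,  0.72215184],
       [ 0.97526685, -0.20868337,  0.07284107, -0.00815547],
       [-0.00481244, -0.34952174, -0.93691589,  0.93913377],
       [ 0.        ,  0.        ,  0.        ,  1.        ]])}
```

View pics/top.png

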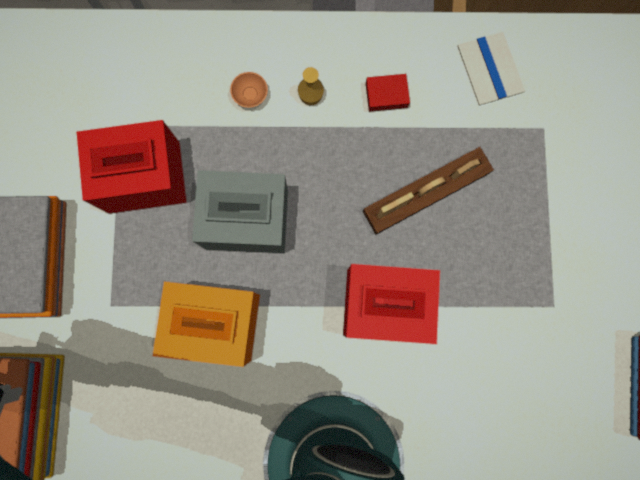

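View pics/scene.png

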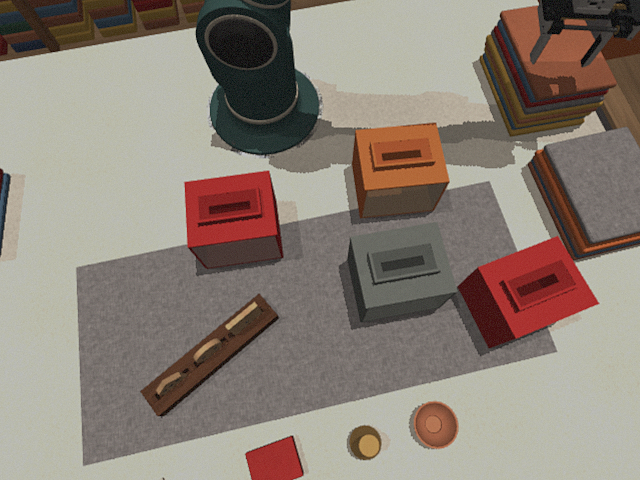

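The top view shows the rack at about (430,190) with three tags; the widest, at (397,202), is probably the rectangular one. The grey box is at (240,207). In the scene view the rack is at (210,355), its near-arm tag at (243,318), and the grey box is at (402,265).

```bash
cat > h.py <<'E'
import numpy as np
def cloud(n):
    z=np.load(n+".npz"); d=z["d"]; K=z["K"]; T=z["T"]
    v,u=np.mgrid[:480,:640]
    P=np.stack([(u-K[0,2])/K[0,0]*d,(v-K[1,2])/K[1,1]*d,d],-1)@T[:3,:3].T+T[:3,3]
    P[d==0]=np.nan
    return P,z["p"]
E
python3 - <<'E'
from h import cloud; import numpy as np, cv2
def ax(Q):
    r=cv2.minAreaRect((Q[:,:2]*1000).astype(np.float32)); return np.round(r[0],1),np.round(r[1],1),round(r[2],2)
for n,rb,bb in(("top",(360,500,140,240),(185,295,165,255)),("scene",(135,285,285,420),(340,460,220,325))):
    P,p=cloud(n)
    Q=P[rb[2]:rb[3],rb[0]:rb[1]].reshape(-1,3)
    R=Q[(Q[:,2]>.028)&(Q[:,2]<.042)]; print(n,"rack",ax(R),len(R))
    m=np.zeros(P.shape[:2],np.uint8); m[rb[2]:rb[3],rb[0]:rb[1]]=(P[rb[2]:rb[3],rb[0]:rb[1],2]>.055)
    k,l=cv2.connectedComponents(m)
    for i in range(1,k):
        t=P[l==i]
        if len(t)>15: print("  tag",len(t),t.mean(0).round(4),"zmax",t[:,2].max().round(4),ax(t), "top:",ax(t[t[:,2]>t[:,2].max()-.006]))
    Q=P[bb[2]:bb[3],bb[0]:bb[1]].reshape(-1,3)
    for lo,hi in((.148,.165),(.134,.146),(.0,.02)):
        R=Q[(Q[:,2]>lo)&(Q[:,2]<hi)]; print("  box",lo,len(R),R[:,2].mean().round(4),ax(R))
E
```

```text
top rack (array([ 568.5, -206.6]), array([ 61. , 292.8]), 28.49) 2966
  tag 132 [ 0.6083 -0.2815  0.0696] zmax 0.0864 (array([ 610.5, -284.8]), array([10.9, 49.5]), 27.57) top: (array([ 609.2, -284.2]), array([ 6.1, 14.4]), 64.99)
  tag 168 [ 0.5648 -0.202   0.0773] zmax 0.0903 (array([ 567.3, -205. ]), array([10.7, 56.5]), 29.44) top: (array([ 566.9, -204.2]), array([ 9.4, 34.9]), 26.37)
  tag 259 [ 0.523  -0.1256  0.0895] zmax 0.1023 (array([ 525. , -126.8]), array([11. , 70.9]), 28.88) top: (array([ 524.6, -126.4]), array([10.1, 69.8]), 28.38)
  box 0.148 1052 0.153 (array([505.1, 186.4]), array([122.9,  60.9]), 87.39)
  box 0.134 4674 0.1389 (array([505.4, 186.5]), array([170.5, 141.1]), 87.52)
  box 0.0 1258 0.0028 (array([529.4, 204.9]), array([198.7, 240.6]), 0.37)
scene rack (array([ 569.1, -204.2]), array([ 61.7, 290.1]), 28.38) 3551
  tag 412 [ 0.5286 -0.1244  0.0883] zmax 0.1042 (array([ 526.5, -125.1]), array([11.8, 69.8]), 28.93) top: (array([ 526.5, -125.1]), array([10.7, 69.6]), 29.27)
  tag 287 [ 0.5703 -0.2023  0.078 ] zmax 0.0924 (array([ 569.2, -203.8]), array([11.3, 57.3]), 27.68) top: (array([ 569.5, -204.9]), array([10.8, 32.9]), 28.46)
  tag 234 [ 0.6125 -0.2811  0.0712] zmax 0.0878 (array([ 612. , -283.1]), array([11.9, 50.3]), 28.3) top: (array([ 611.8, -282.7]), array([10.6,  9.8]), 30.28)
  box 0.148 1436 0.1548 (array([506.3, 187.8]), array([123. ,  61.3]), 87.82)
  box 0.134 4729 0.1419 (array([506.2, 188.1]), array([171.4, 141.3]), 87.55)
  box 0.0 4539 0.0034 (array([483.5, 216.6]), array([270.7, 236.9]), 76.88)
```

```bash
cat > g.py <<'E'
import sys, numpy as np
from station import ctrl
from scipy.spatial.transform import Rotation as R
# args: x y z (mm) yaw of tool y (deg); prints what remains, tool frame
def rem(x,y,z,yaw):
    s=ctrl.observe(); r=R.from_quat(s["tcp_rot"]); M=r.as_matrix()
    a=np.radians(yaw); ty=np.array([np.cos(a),np.sin(a),0]); tz=np.array([0,0,-1.])
    G=R.from_matrix(np.stack([np.cross(ty,tz),ty,tz],1))
    d=np.array([x,y,z])-s["tcp_pos"]*1000
    print("t",round(s["time_s"],2),"tcp",(s["tcp_pos"]*1000).round(1),"yaw_y",round(np.degrees(np.arctan2(M[1,1],M[0,1])),1),"open",round(s["opening"]*1000,1),"F",s["wrist_force"].round(1))
    print("shift",(M.T@d).round(1),"(in goal frame",(G.as_matrix().T@d).round(1),") turn",np.degrees((r.inv()*G).as_rotvec()).round(2),"q",s["qpos"].round(2))
if __name__=="__main__": rem(*map(float,sys.argv[1:5]))
E
python3 -m creep '[[-20,-22,-23,0,0,0,1],[-20,-22,-23,0,0,0,1],[-20,-22,-23,0,0,0,1],[-20,-22,-23,0,0,0,1],[-28,-30,0,0,0,0,1],[-28,-30,0,0,0,0,1],[-28,-30,0,0,0,0,1],[-28,-30,0,0,0,0,1],[-28,-30,0,0,0,0,1],[-28,-30,0,0,0,0,1],[-28,-30,0,0,0,0,1],[-28,-30,0,0,0,0,1],[-28,-30,0,0,0,0,1],[-28,-30,0,0,0,0,1],[-28,-30,0,0,0,0,1],[-28,-30,0,0,0,0,1],[-28,-30,0,0,0,0,1],[-28,-30,0,0,0,0,1]]'; python3 g.py 525.5 -126 200 28.5
```

```text
time_s: 1.6
tcp_pos: [0.4847, -0.0363, 0.2722]
tcp_rot: [0.141, 0.99, -0.002, -0.001]
wrist_force: [0.3, 0.5, -0.1]
opening: 0.0939
t 1.6 tcp [484.7 -36.3 272.2] yaw_y 73.7 open 93.9 F [ 0.3  0.5 -0.1]
shift [-64.4 -74.5  72.4] (in goal frame [-98.3  -7.   72.2] ) turn [-2.500e-01 -4.000e-02  4.524e+01] q [-0.57  0.09  0.63  1.84 -0.05  1.23  1.36]
```

```bash
python3 -m creep '[[0,0,0,0,0,6.5,1],[0,0,0,0,0,6.5,1],[0,0,0,0,0,6.5,1],[0,0,0,0,0,6.5,1],[0,0,0,0,0,6.5,1],[0,0,0,0,0,6.5,1],[0,0,0,0,0,6.2,1],[-25,-2,10,0,0,0,1],[-25,-2,10,0,0,0,1],[-25,-2,10,0,0,0,1],[-23,-1,10,0,0,0,1],[0,0,10,0,0,0,1]]'; python3 g.py 525.5 -126 74 28.5
```

```text
time_s: 2.6
tcp_pos: [0.5242, -0.1403, 0.2204]
tcp_rot: [0.529, 0.849, -0.003, 0.0]
wrist_force: [0.4, -1.6, 0.1]
opening: 0.0942
t 2.6 tcp [ 524.2 -140.3  220.4] yaw_y 26.1 open 94.2 F [ 0.4 -1.6  0.1]
shift [ 12.8   8.2 146.3] (in goal frame [ 12.    8.  146.4] ) turn [-0.3   0.21 -2.38] q [-0.41  0.29  0.74  1.79 -0.2   1.15  0.85]
```

```bash
python3 -m creep '[[6,4,10,-0.3,0.2,-2.4,1],[6,4,20,0,0,0,1],[0,0,20,0,0,0,1],[0,0,0,0,0,0,1],[0,0,0,0,0,0,1]]'; python3 g.py 525.5 -126 74 28.5
```

```text
time_s: 3.02
tcp_pos: [0.5239, -0.1268, 0.1656]
tcp_rot: [0.512, 0.859, -0.002, -0.002]
wrist_force: [0.0, -0.4, -0.1]
opening: 0.0938
t 3.02 tcp [ 523.9 -126.8  165.6] yaw_y 28.4 open 93.8 F [ 0.  -0.4 -0.1]
shift [-0.2  2.2 91.6] (in goal frame [-0.   1.8 91.6] ) turn [-0.27 -0.09 -0.08] q [-0.4   0.34  0.71  1.86 -0.25  1.04  0.91]
```

```bash
python3 -m creep '[[0,2,15,-0.2,0,0,1],[0,0,20,0,0,0,1],[0,0,20,0,0,0,1],[0,0,20,0,0,0,1],[0,0,12,0,0,0,1],[0,0,0,0,0,0,1],[0,0,0,0,0,0,1]]'; python3 g.py 525.5 -126 74 28.5
```

```text
time_s: 3.6
tcp_pos: [0.5296, -0.1253, 0.0828]
tcp_rot: [0.511, 0.859, 0.002, 0.002]
wrist_force: [-0.5, 0.6, 1.4]
opening: 0.0939
t 3.6 tcp [ 529.6 -125.3   82.8] yaw_y 28.5 open 93.9 F [-0.5  0.6  1.4]
shift [ 1.4 -3.9  8.7] (in goal frame [ 1.4 -3.9  8.8] ) turn [ 0.34  0.09 -0.01] q [-0.34  0.46  0.65  1.92 -0.36  0.87  0.99]
```

```bash
python3 -m creep '[[1.4,-3.9,9,0.3,0,0,1],[0,0,0,0,0,0,1],[0,0,0,0,0,0,1]]'; python3 g.py 525.5 -126 74 28.5
```

```text
time_s: 3.85
tcp_pos: [0.5267, -0.1262, 0.0758]
tcp_rot: [0.511, 0.859, 0.001, 0.002]
wrist_force: [-0.9, -0.2, 0.7]
opening: 0.0939
t 3.85 tcp [ 526.7 -126.2   75.8] yaw_y 28.5 open 93.9 F [-0.9 -0.2  0.7]
shift [ 0.8 -1.   1.8] (in goal frame [ 0.8 -1.   1.8] ) turn [0.18 0.19 0.  ] q [-0.33  0.46  0.64  1.93 -0.36  0.86  1.  ]
```

```bash
python3 - <<'E'
from station import imaging
import cv2
a=imaging.capture("scene")[0]; b=imaging.capture("wrist")[0]
a=cv2.resize(a[260:430,110:330],None,fx=2.5,fy=2.5); a=cv2.resize(a,(388,300)); b=cv2.resize(b,(400,300))
cv2.imwrite("pics/g1.png",cv2.hconcat([a,b])[:,:,::-1])
E
```

```text
(no output)
```

View pics/g1.png

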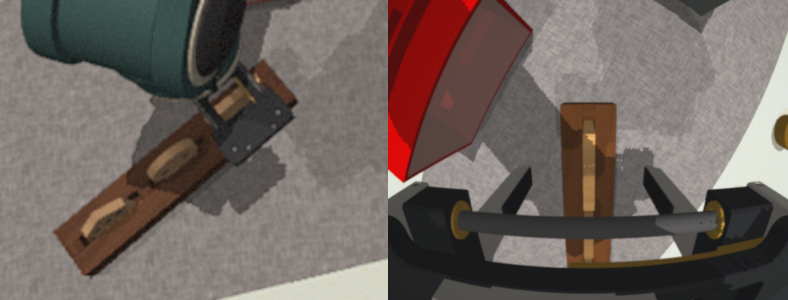

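The gripper straddles the rectangular tag: the fingers are at (520,190) and (655,185) and the tag is centred between them at (588,180). The other two tags are undisturbed. I'll close the gripper.

```bash
python3 -m creep '[[0,-0.8,1,0,0,0,0.5],[0,0,0,0,0,0,0.25],[0,0,0,0,0,0,0],[0,0,0,0,0,0,0],[0,0,0,0,0,0,0],[0,0,0,0,0,0,0],[0,0,0,0,0,0,0],[0,0,0,0,0,0,0]]' 25; python3 g.py 525.5 -126 74 28.5
```

```text
time_s: 4.62
tcp_pos: [0.5265, -0.1265, 0.0756]
tcp_rot: [0.511, 0.859, 0.001, 0.003]
wrist_force: [1.0, -0.2, 0.1]
opening: 0.0444
t 4.62 tcp [ 526.5 -126.5   75.6] yaw_y 28.5 open 44.4 F [ 1.  -0.2  0.1]
shift [ 0.9 -0.6  1.6] (in goal frame [ 0.9 -0.6  1.6] ) turn [0.26 0.21 0.01] q [-0.33  0.46  0.64  1.94 -0.36  0.85  1.  ]
```

```bash
python3 -m creep '[[0,0,0,0,0,0,0],[0,0,0,0,0,0,0],[0,0,0,0,0,0,0],[0,0,0,0,0,0,0],[0,0,0,0,0,0,0],[0,0,0,0,0,0,0],[0,0,0,0,0,0,0],[0,0,0,0,0,0,0],[0,0,0,0,0,0,0]]'; python3 g.py 525.5 -126 74 28.5
```

```text
time_s: 5.37
tcp_pos: [0.5264, -0.1266, 0.0756]
tcp_rot: [0.511, 0.859, 0.001, 0.003]
wrist_force: [1.2, 0.5, -1.2]
opening: 0.0004
t 5.37 tcp [ 526.4 -126.6   75.6] yaw_y 28.5 open 0.4 F [ 1.2  0.5 -1.2]
shift [ 1.  -0.6  1.6] (in goal frame [ 0.9 -0.6  1.6] ) turn [0.25 0.21 0.01] q [-0.33  0.46  0.64  1.94 -0.36  0.85  1.  ]
```

Opening went to 0.4 mm, so the tag is not between the pads. I need to look before moving.

```bash
python3 - <<'E'
from station import imaging
import cv2,numpy as np
a,d=imaging.capture("scene"); i=imaging.camera_info("scene"); np.savez("scene2.npz",p=a,d=d,K=i["intrinsics"],T=i["world_from_camera"])
b,d=imaging.capture("wrist"); i=imaging.camera_info("wrist"); np.savez("wrist2.npz",p=b,d=d,K=i["intrinsics"],T=i["world_from_camera"])
print(i)
a=cv2.resize(a[280:400,160:310],(400,320)); b=cv2.resize(b[:, 160:640][160:480],(480,320))[:,:400]
cv2.imwrite("pics/g2.png",cv2.hconcat([a,b])[:,:,::-1])
E
```

```text
{'intrinsics': array([[371.64829954,   0.        , 319.06397658],
       [  0.        , 371.64829954, 234.14502507],
       [  0.        ,   0.        ,   1.        ]]), 'world_from_camera': array([[ 0.87873178,  0.46189459,  0.12034887,  0.49277307],
       [ 0.47730732, -0.85183772, -0.21575501, -0.06606183],
       [ 0.00286164,  0.24703418, -0.96900254,  0.2812604 ],
       [ 0.        ,  0.        ,  0.        ,  1.        ]])}
```

View pics/g2.png

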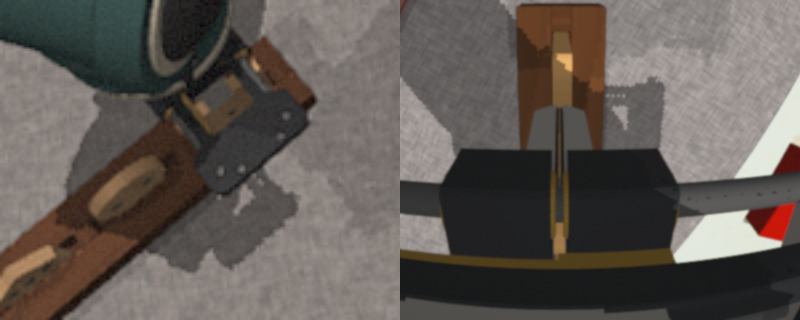

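The wrist crop shows the fingers shut at (560,130), with the tag top visible beyond at (562,70) and through the gap at (558,240). I'll check heights using the wrist depth.

```bash
python3 - <<'E'
import numpy as np
from h import cloud
z=np.load("wrist2.npz"); d=z["d"];K=z["K"];T=z["T"]
v,u=np.mgrid[:480,:640]; x=(u-K[0,2])/K[0,0]; y=(v-K[1,2])/K[1,1]; th=np.hypot(x,y)
f=np.tan(th)/np.maximum(th,1e-9)
P=np.stack([x*f*d,y*f*d,d],-1)@T[:3,:3].T+T[:3,3]
# crop px (X-400,Y) -> u=160+(X-400)*1, v=160+Y*1
for X,Y in[(562,40),(562,55),(562,70),(562,90),(562,103),(559,115),(545,115),(545,130),(575,130),(559,150),(559,170),(559,200),(558,235),(558,250),(530,100),(500,160),(620,160)]:
    print((X,Y),(P[160+Y,160+X-400]*1000).round(0))
m=np.load("scene2.npz")
Q,p=cloud("scene2"); Q=Q[285:420,135:285].reshape(-1,3)*1000
e=np.array([np.cos(np.radians(28.5)),np.sin(np.radians(28.5))]); w=np.array([-e[1],e[0]])
q=Q[:,:2]-[526,-126]; s=np.stack([q@e,q@w,Q[:,2]],1)
s=s[(abs(s[:,0])<40)&(abs(s[:,1])<50)&(s[:,2]>50)]
for lo in range(50,200,10):
    k=s[(s[:,2]>=lo)&(s[:,2]<lo+10)]
    if len(k): print(lo,len(k),k.min(0).round(),k.max(0).round())
E
```

```text
(562, 40) [512. -96.  56.]
(562, 55) [512. -97.  98.]
(562, 70) [ 516. -104.   98.]
(562, 90) [ 521. -113.   98.]
(562, 103) [ 524. -120.   97.]
(559, 115) [ 523. -121.  114.]
(545, 115) [ 517. -123.  117.]
(545, 130) [ 517. -122.  136.]
(575, 130) [ 528. -116.  137.]
(559, 150) [ 526. -126.  142.]
(559, 170) [ 529. -133.  145.]
(559, 200) [ 514. -104.  216.]
(558, 235) [ 568. -204.   88.]
(558, 250) [ 575. -217.   86.]
(530, 100) [ 514. -146.   36.]
(500, 160) [ 499. -104.  211.]
(620, 160) [523. -93. 209.]
50 23 [  5. -17.  50.] [ 6. 35. 60.]
60 28 [  5. -16.  60.] [ 6. 35. 70.]
70 29 [  4. -16.  70.] [ 6. 35. 80.]
80 25 [  5. -34.  81.] [ 6. 34. 90.]
90 44 [ -5. -34.  90.] [  6.  35. 100.]
100 24 [ -4. -16. 100.] [  6.  35. 102.]
110 11 [ 11.  -7. 113.] [ 12.  10. 120.]
120 13 [ 10.  -8. 120.] [ 12.   9. 129.]
130 17 [ 10.  -8. 130.] [ 12.   8. 140.]
140 16 [ 11.  -8. 141.] [ 12.   9. 150.]
150 14 [ 10.  -8. 150.] [ 12.  10. 160.]
160 2 [ 12.  -2. 160.] [ 12.   0. 161.]
190 5 [ 21.  -5. 197.] [ 22.  12. 200.]
```

Both cameras put the fingertips at z≈112 mm while the reported TCP is 75.6, so the reported height reads about 36 mm low. Horizontally they agree to 1 mm. I'll reopen, go down by that amount (reported z≈38) in careful steps, and recheck the fingertips with the camera.

```bash
python3 -m creep '[[0,0,0,0,0,0,0.6],[0,0,0,0,0,0,0.6],[0,0,0,0,0,0,0.6],[0,0,0,0,0,0,0.6],[0,0,0,0,0,0,0.6],[0,0,0,0,0,0,0.6],[0,0,0,0,0,0,0.6],[0,0,0,0,0,0,0.6],[0,0,0,0,0,0,0.6],[0,0,0,0,0,0,0.6],[0,-0.8,10,0.2,0.2,0,0.6],[0,0,10,0,0,0,0.6],[0,0,0,0,0,0,0.6],[0,0,0,0,0,0,0.6]]'; python3 g.py 525.5 -126 38 28.5
```

```text
time_s: 6.63
tcp_pos: [0.5256, -0.1269, 0.0531]
tcp_rot: [0.511, 0.859, 0.0, -0.0]
wrist_force: [-0.4, -0.6, -0.1]
opening: 0.0564
t 6.63 tcp [ 525.6 -126.9   53.1] yaw_y 28.5 open 56.4 F [-0.4 -0.6 -0.1]
shift [ 0.8  0.4 15.1] (in goal frame [ 0.8  0.4 15.1] ) turn [ 0.01 -0.02  0.02] q [-0.31  0.5   0.62  1.95 -0.39  0.82  1.02]
```

```bash
cat > tip.py <<'E'
import numpy as np,sys
from station import imaging
from h import cloud
a,d=imaging.capture("scene"); i=imaging.camera_info("scene"); np.savez("s3.npz",p=a,d=d,K=i["intrinsics"],T=i["world_from_camera"])
Q,p=cloud("s3"); Q=Q.reshape(-1,3)*1000
cx,cy,yaw=map(float,sys.argv[1:4]); zs=float(sys.argv[4])
e=np.array([np.cos(np.radians(yaw)),np.sin(np.radians(yaw))]); w=np.array([-e[1],e[0]])
q=Q[:,:2]-[cx,cy]; s=np.stack([q@e,q@w,Q[:,2]],1)
s=s[(abs(s[:,0])<62)&(abs(s[:,1])<50)&(s[:,2]>zs)]
for lo in range(int(zs),int(zs)+130,8):
    k=s[(s[:,2]>=lo)&(s[:,2]<lo+8)]
    if len(k): print(lo,len(k),k.min(0).round(),k.max(0).round())
E
python3 tip.py 526 -126 28.5 45
```

```text
93 34 [ -5. -34.  97.] [  0.  35. 101.]
101 17 [ -4. -16. 101.] [  1.  13. 104.]
```

```bash
python3 -m creep '[[0.5,0.3,10,0,0,0,0.6],[0,0,5,0,0,0,0.6],[0,0,0,0,0,0,0.6],[0,0,0,0,0,0,0],[0,0,0,0,0,0,0],[0,0,0,0,0,0,0],[0,0,0,0,0,0,0],[0,0,0,0,0,0,0],[0,0,0,0,0,0,0],[0,0,0,0,0,0,0],[0,0,0,0,0,0,0],[0,0,0,0,0,0,0],[0,0,0,0,0,0,0],[0,0,0,0,0,0,0]]' 25; python3 g.py 525.5 -126 38 28.5
```

```text
time_s: 7.85
tcp_pos: [0.526, -0.1261, 0.0371]
tcp_rot: [0.511, 0.86, 0.0, 0.0]
wrist_force: [-0.5, -0.1, -2.0]
opening: 0.0101
t 7.85 tcp [ 526.  -126.1   37.1] yaw_y 28.5 open 10.1 F [-0.5 -0.1 -2. ]
shift [ 0.4 -0.4 -0.9] (in goal frame [ 0.4 -0.4 -0.9] ) turn [0.06 0.   0.02] q [-0.3   0.52  0.6   1.95 -0.41  0.79  1.04]
```

The opening reads 10.1 mm, so the tag is gripped. Lifting straight up.

```bash
python3 -m creep '[[0,0,-8,0,0,0,0],[0,0,-12,0,0,0,0],[0,0,-15,0,0,0,0],[0,0,-20,0,0,0,0],[0,0,-25,0,0,0,0],[0,0,-25,0,0,0,0],[0,0,-25,0,0,0,0],[0,0,-25,0,0,0,0],[0,0,-25,0,0,0,0],[0,0,-20,0,0,0,0],[0,0,0,0,0,0,0]]' 35; python3 g.py 505.7 187.2 240 -2.4
```

```text
time_s: 8.77
tcp_pos: [0.5225, -0.129, 0.2557]
tcp_rot: [0.513, 0.858, -0.0, 0.0]
wrist_force: [-0.0, -0.2, -0.1]
opening: 0.0101
t 8.77 tcp [ 522.5 -129.   255.7] yaw_y 28.2 open 10.1 F [-0.  -0.2 -0.1]
shift [286.6 134.7  15.4] (in goal frame [315.3 -30.   15.7] ) turn [1.000e-02 5.000e-02 3.061e+01] q [-0.45  0.24  0.75  1.75 -0.17  1.22  0.84]
```

```bash
python3 -m creep '[[15,7,0,0,0,0,0],[24,11.3,0,0,0,0,0],[24,11.3,0,0,0,0,0],[24,11.3,0,0,0,0,0],[24,11.3,0,0,0,0,0],[24,11.3,0,0,0,0,0],[24,11.3,0,0,0,0,0],[24,11.3,0,0,0,0,0],[24,11.3,0,0,0,0,0],[24,11.3,0,0,0,0,0],[15,7,0,0,0,0,0],[0,0,0,0,0,5,0],[0,0,0,0,0,5,0],[0,0,0,0,0,5,0],[0,0,0,0,0,5,0],[0,0,0,0,0,5,0],[0,0,0,0,0,5,0],[0,0,0,0,0,0,0],[0,0,0,0,0,0,0]]'; python3 g.py 505.7 187.2 240 -2.4
```

```text
time_s: 10.35
tcp_pos: [0.5006, 0.1459, 0.2633]
tcp_rot: [0.73, 0.684, -0.002, 0.002]
wrist_force: [0.1, -0.2, -1.4]
opening: 0.0094
t 10.35 tcp [500.6 145.9 263.3] yaw_y -3.8 open 9.4 F [ 0.1 -0.2 -1.4]
shift [41.7  2.4 23.1] (in goal frame [41.5  3.4 23.3] ) turn [ 0.02  0.33 -1.36] q [-0.91  0.18  0.65  1.78 -0.11  1.22 -0.3 ]
```

```bash
python3 -m creep '[[14,1,7,0,0.2,-1.3,0],[14,1,8,0,0,0,0],[12,1,8,0,0,0,0],[0,0,0,0,0,0,0],[0,0,0,0,0,0,0]]'; python3 g.py 505.7 187.2 240 -2.4; python3 tip.py 505.7 187.2 -2.4 145; python3 - <<'E'
from station import imaging
import cv2,numpy as np
i=imaging.camera_info("wrist"); b,d=imaging.capture("wrist"); np.savez("wrist4.npz",p=b,d=d,K=i["intrinsics"],T=i["world_from_camera"])
a=np.load("s3.npz")["p"]
cv2.imwrite("pics/g3.png",cv2.hconcat([cv2.resize(a[120:360,280:520],(400,400)),b[80:480,120:520]])[:,:,::-1])
E
```

```text
time_s: 10.77
tcp_pos: [0.5053, 0.1896, 0.2377]
tcp_rot: [0.718, 0.696, -0.001, 0.001]
wrist_force: [0.1, -0.2, -1.5]
opening: 0.0098
t 10.77 tcp [505.3 189.6 237.7] yaw_y -1.8 open 9.8 F [ 0.1 -0.2 -1.5]
shift [-2.4  0.5 -2.3] (in goal frame [-2.4  0.5 -2.3] ) turn [-0.03  0.14  0.59] q [-0.93  0.24  0.61  1.77 -0.15  1.18 -0.31]
145 410 [-62. -50. 145.] [ 55.  50. 153.]
153 349 [-29. -50. 153.] [ 31.  49. 161.]
161 4 [-26. -47. 161.] [ 30.  30. 162.]
209 32 [ -3. -33. 209.] [  4.  21. 217.]
217 58 [ -6. -33. 217.] [  4.  32. 225.]
225 47 [ -5. -34. 225.] [  5.  31. 233.]
233 41 [ -5. -33. 233.] [  4.  29. 241.]
241 42 [ -5. -33. 241.] [  5.  26. 249.]
249 35 [ -5. -33. 249.] [  4.  37. 257.]
257 33 [ -5. -33. 258.] [  4.  36. 265.]
265 42 [ -5. -33. 265.] [  8.  36. 273.]
273 59 [-18. -33. 273.] [ 16.  36. 281.]
```

View pics/g3.png

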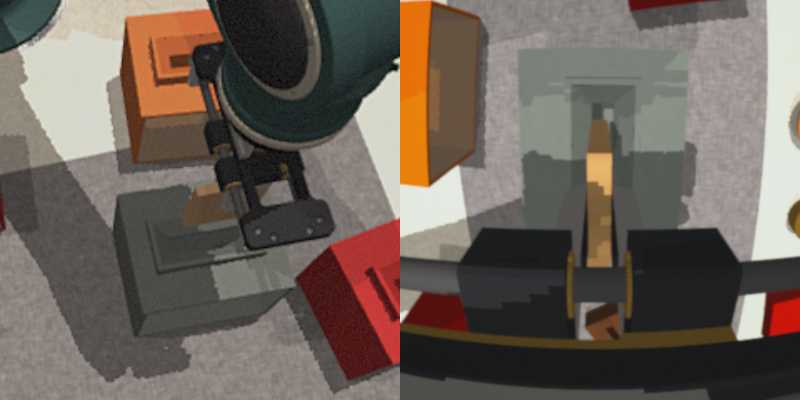

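The tag hangs vertical over the grey slot; in the wrist crop the tag is at (600,200) and the slot mouth at (603,100). Measured tag: x −5..5, y −33..36, bottom at about 209. I'll lower it to just above the slot and recheck.

```bash
python3 -m creep '[[-2,0.3,10,0,0.1,0.6,0],[0,0,15,0,0,0,0],[0,0,15,0,0,0,0],[0,0,12,0,0,0,0],[0,0,0,0,0,0,0],[0,0,0,0,0,0,0]]'; python3 g.py 505.7 187.2 125 -2.4; python3 tip.py 505.7 187.2 -2.4 160
```

```text
time_s: 11.37
tcp_pos: [0.5063, 0.1837, 0.1833]
tcp_rot: [0.724, 0.689, 0.001, 0.0]
wrist_force: [-0.5, -0.4, -0.4]
opening: 0.0099
t 11.37 tcp [506.3 183.7 183.3] yaw_y -2.8 open 9.9 F [-0.5 -0.4 -0.4]
shift [ 3.4 -0.9 58.3] (in goal frame [ 3.4 -0.8 58.3] ) turn [ 0.11 -0.06 -0.43] q [-0.91  0.29  0.61  1.84 -0.19  1.06 -0.28]
160 42 [-24. -50. 160.] [ 28.  20. 168.]
168 35 [ -1. -39. 168.] [  6.  17. 176.]
176 35 [ -4. -39. 176.] [  5.  31. 184.]
184 30 [ -3. -39. 184.] [  5.  31. 192.]
192 35 [ -5. -39. 192.] [  5.  31. 200.]
200 33 [ -2. -39. 200.] [  5.  31. 208.]
208 39 [ -5. -39. 208.] [  5.  31. 216.]
216 47 [ -5. -39. 216.] [ 17.  30. 224.]
224 48 [ -3. -39. 224.] [ 17.  31. 232.]
232 45 [ -5. -39. 232.] [ 17.  31. 240.]
240 86 [ -6. -39. 240.] [ 17.  -1. 248.]
248 3 [ -4. -35. 248.] [ 17.  -4. 251.]
256 1 [ 17.  -5. 258.] [ 17.  -5. 258.]
264 5 [ 16.  -9. 264.] [ 18.   5. 270.]
272 1 [ 17. -10. 276.] [ 17. -10. 276.]
280 3 [-13. -13. 280.] [ 17. -11. 286.]
288 2 [-15. -13. 289.] [-14. -13. 289.]
```

```bash
python3 -m creep '[[3.6,-0.5,0,0,0,-0.4,0],[0,0,0,0,0,0,0],[0,0,0,0,0,0,0],[0,0,8,0,0,0,0],[0,0,8,0,0,0,0],[0,0,8,0,0,0,0],[0,0,0,0,0,0,0],[0,0,0,0,0,0,0]]'; python3 g.py 505.7 187.2 125 -2.4; python3 tip.py 505.7 187.2 -2.4 168
```

```text
time_s: 12.08
tcp_pos: [0.5071, 0.188, 0.1589]
tcp_rot: [0.722, 0.692, 0.003, 0.001]
wrist_force: [-0.1, -0.3, 0.9]
opening: 0.0095
t 12.08 tcp [507.1 188.  158.9] yaw_y -2.4 open 9.5 F [-0.1 -0.3  0.9]
shift [-1.  -1.5 33.9] (in goal frame [-0.9 -1.3 33.9] ) turn [ 0.27 -0.18 -0.01] q [-0.9   0.32  0.59  1.87 -0.21  1.01 -0.26]
168 33 [ -4. -34. 168.] [  6.  34. 175.]
176 33 [ -4. -35. 176.] [  6.  36. 184.]
184 33 [ -5. -34. 184.] [  7.  34. 191.]
192 45 [ -4. -34. 193.] [ 16.  35. 200.]
200 43 [ -5. -34. 200.] [ 18.  35. 207.]
208 38 [ -2. -34. 208.] [ 18.  35. 216.]
216 78 [ -5. -35. 216.] [ 17.   4. 224.]
224 3 [ -3. -30. 225.] [ 17.  -0. 231.]
232 2 [ 17.  -4. 235.] [ 17.  -1. 238.]
240 4 [ 17.  -4. 241.] [ 17.  10. 245.]
248 2 [ 17.  -7. 248.] [ 17.  -5. 255.]
256 5 [-17.  -9. 258.] [-11.  -8. 263.]
272 1 [ 27.   9. 280.] [ 27.   9. 280.]
280 12 [-26. -32. 281.] [ 28.  10. 288.]
288 61 [-28. -33. 288.] [ 29.  19. 296.]
296 325 [-62. -33. 296.] [ 57.  35. 304.]
```

Centred (y −34..35, x −5..6), and the bottom is now about 10 mm into the slot without contact force. Lowering the rest.

```bash
python3 -m creep '[[-0.5,-1.2,6,0.2,-0.2,0,0],[0,0,8,0,0,0,0],[0,0,8,0,0,0,0],[0,0,7,0,0,0,0],[0,0,0,0,0,0,0],[0,0,0,0,0,0,0]]'; python3 g.py 505.7 187.2 128 -2.4; python3 tip.py 505.7 187.2 -2.4 160
```

```text
time_s: 12.63
tcp_pos: [0.5056, 0.1875, 0.1265]
tcp_rot: [0.722, 0.692, -0.0, 0.0]
wrist_force: [-0.3, 0.3, -0.5]
opening: 0.0098
t 12.63 tcp [505.6 187.5 126.5] yaw_y -2.4 open 9.8 F [-0.3  0.3 -0.5]
shift [-0.3  0.1 -1.5] (in goal frame [-0.3  0.1 -1.5] ) turn [ 0.02  0.06 -0.  ] q [-0.88  0.37  0.58  1.9  -0.24  0.95 -0.23]
160 46 [-29. -44. 160.] [ 31.  35. 168.]
168 36 [ -6. -35. 168.] [ 16.  33. 176.]
176 26 [ -6. -35. 176.] [ 15.   2. 184.]
184 66 [ -6. -35. 185.] [ 16.   1. 191.]
192 3 [  4. -31. 192.] [ 16.  -0. 200.]
200 1 [ 16.  10. 204.] [ 16.  10. 204.]
208 2 [ 16.  -6. 210.] [ 16.  -5. 215.]
224 3 [-16.  -9. 226.] [-13.  -9. 228.]
240 1 [ 26.  -1. 248.] [ 26.  -1. 248.]
248 12 [ 26. -16. 249.] [ 27.  12. 256.]
256 53 [-28. -33. 256.] [ 54.  22. 264.]
264 288 [-62. -33. 264.] [ 55.  34. 272.]
272 344 [-37. -33. 272.] [ 35.  35. 280.]
280 53 [-62. -30. 281.] [ 54.  18. 288.]
288 425 [-62. -32. 288.] [ 62.  32. 296.]
```

Tag in the slot, tag x −6..5, fingertips just above the rim. Releasing, then raising.

```bash
python3 -m creep '[[0,0,0,0,0,0,0.4],[0,0,0,0,0,0,0.4],[0,0,0,0,0,0,0.4],[0,0,0,0,0,0,0.4],[0,0,0,0,0,0,0.4],[0,0,0,0,0,0,0.4],[0,0,0,0,0,0,0.4],[0,0,0,0,0,0,0.4],[0,0,-15,0,0,0,0.4],[0,0,-25,0,0,0,0.4],[0,0,-25,0,0,0,0.4],[0,0,-25,0,0,0,0.4],[0,0,-20,0,0,0,0.4],[0,0,0,0,0,0,0.4]]'; python3 g.py 505.7 187.2 128 -2.4; python3 - <<'E'
from station import imaging
import cv2,numpy as np
b,d=imaging.capture("wrist"); a,_=imaging.capture("scene")
cv2.imwrite("pics/g4.png",cv2.hconcat([cv2.resize(a[120:440,120:520],(400,320)),b[80:400,120:520]])[:,:,::-1])
E
python3 tip.py 505.7 187.2 -2.4 163
```

```text
time_s: 13.85
tcp_pos: [0.5051, 0.1869, 0.2416]
tcp_rot: [0.722, 0.692, -0.001, 0.001]
wrist_force: [0.4, 0.8, 0.4]
opening: 0.0377
t 13.85 tcp [505.1 186.9 241.6] yaw_y -2.5 open 37.7 F [0.4 0.8 0.4]
shift [  0.6   0.7 113.6] (in goal frame [  0.3   0.6 113.6] ) turn [-0.03  0.13 -0.05] q [-0.94  0.24  0.62  1.77 -0.15  1.19 -0.32]
267 15 [-30. -10. 267.] [ 23.  -5. 275.]
275 29 [-33. -10. 275.] [ 29.  -1. 283.]
283 37 [-33. -10. 283.] [ 29.   8. 291.]
291 36 [-32. -10. 291.] [ 29.   7. 299.]
```

View pics/g4.png

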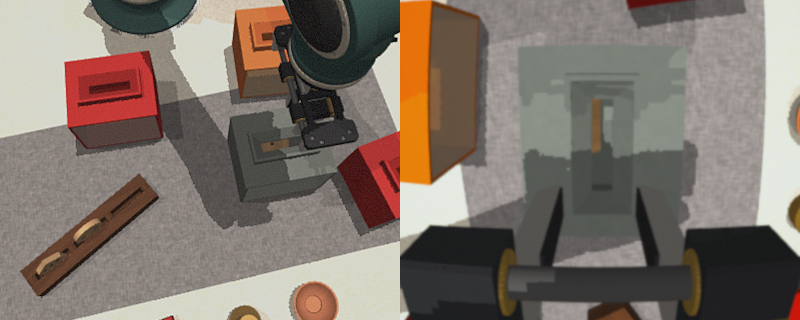

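The rack now holds only the round and pointed tags, both upright at (90,232) and (48,262). Wood shows through the slot at (275,145) left and (597,125) right; I'll check how deep it is.

```bash
python3 - <<'E'
import numpy as np,cv2
from h import cloud
from station import imaging
Q,p=cloud("s3"); 
e=np.array([np.cos(np.radians(-2.4)),np.sin(np.radians(-2.4))]); w=np.array([-e[1],e[0]])
q=Q[...,:2]*1000-[505.7,187.2]; s=np.stack([q@e,q@w,Q[...,2]*1000],-1)
h=cv2.cvtColor(p,cv2.COLOR_RGB2HSV)
m=(h[...,1]>70)&(h[...,0]<25)&(abs(s[...,0])<70)&(abs(s[...,1])<80)&(s[...,2]<150)
m[:240]=0; k=s[m]; print(len(k),k.min(0).round(),k.max(0).round(),np.median(k,0).round())
c=s[245:285,375:430]; c=c[c[...,2]<132]; print("deep",len(c),c.min(0).round(),c.max(0).round())
i=imaging.camera_info("wrist"); b,d=imaging.capture("wrist"); K=i["intrinsics"];T=i["world_from_camera"]
for v in range(165,240,8):
  for u in (314,317,320):
    x=(u-K[0,2])/K[0,0];y=(v-K[1,2])/K[1,1];t=np.hypot(x,y);f=np.tan(t)/t
    P=(T[:3,:3]@(np.array([x*f,y*f,1])*d[v,u])+T[:3,3])*1000; print((u,v),P.round(),b[v,u],end=" ")
  print()
# neighbours
R=Q[285:420,135:285]; mm=(R[...,2]>.055).astype(np.uint8); n,l=cv2.connectedComponents(mm)
for j in range(1,n):
  t=R[l==j]
  if len(t)>15: print("tag",len(t),t.mean(0).round(4),t[:,2].max().round(4))
E
```

```text
236 [-33. -40.  34.] [ 11.  35. 144.] [-25.   6.  45.]
deep 340 [-46. -23.   4.] [-19.  76.  55.]
(314, 165) [502. 237. 151.] [94 97 91] (317, 165) [504. 237. 153.] [101 106  99] (320, 165) [507. 237. 152.] [ 98 102  95] 
(314, 173) [502. 231. 145.] [92 96 90] (317, 173) [504. 230. 146.] [91 95 89] (320, 173) [506. 230. 146.] [91 95 89] 
(314, 181) [498. 211.  23.] [113  92  67] (317, 181) [502. 210.  19.] [117  90  56] (320, 181) [505. 210.  16.] [116  89  57] 
(314, 189) [498. 202.  23.] [107  89  68] (317, 189) [501. 201.  19.] [112  85  54] (320, 189) [505. 200.  16.] [112  85  55] 
(314, 197) [498. 192.  23.] [107  89  69] (317, 197) [501. 192.  18.] [111  84  54] (320, 197) [504. 191.  17.] [112  86  55] 
(314, 205) [497. 184.  25.] [111  92  70] (317, 205) [501. 182.  19.] [117  90  57] (320, 205) [504. 182.  16.] [118  91  59] 
(314, 213) [497. 174.  22.] [112  92  69] (317, 213) [500. 173.  19.] [117  90  56] (320, 213) [504. 172.  16.] [117  89  56] 
(314, 221) [496. 165.  25.] [114  96  74] (317, 221) [500. 163.  19.] [118  90  57] (320, 221) [503. 162.  15.] [120  92  57] 
(314, 229) [496. 155.  24.] [117  95  69] (317, 229) [499. 154.  19.] [125  95  61] (320, 229) [503. 153.  16.] [121  93  59] 
(314, 237) [495. 140.   4.] [72 75 71] (317, 237) [499. 141.   6.] [68 72 68] (320, 237) [502. 140.   5.] [69 73 69] 
tag 291 [ 0.5704 -0.2023  0.0779] 0.0925
tag 235 [ 0.6125 -0.2811  0.0711] 0.0883
```

```bash
python3 -m creep '[[0,0,0,0,0,0,0.4],[0,0,0,0,0,0,0.4],[0,0,0,0,0,0,0.4],[0,0,0,0,0,0,0.4],[0,0,0,0,0,0,0.4],[0,0,0,0,0,0,0.4]]'; python3 tip.py 505.7 187.2 -2.4 163; python3 - <<'E'
from h import cloud; import numpy as np
Q,p=cloud("s3"); q=Q[245:285,375:430]; c=q[q[...,2]<.132]; print("deep",len(c),(c.min(0)*1000).round(),(c.max(0)*1000).round())
from station import job; print(job.sign_off())
E
```

```text
time_s: 14.55
tcp_pos: [0.5018, 0.1857, 0.2337]
tcp_rot: [0.722, 0.692, -0.007, -0.0]
wrist_force: [-0.5, 0.2, -0.4]
opening: 0.0372
259 9 [-29. -11. 264.] [ 19.  -5. 266.]
267 26 [-34. -11. 267.] [ 27.  -1. 275.]
275 39 [-34. -11. 275.] [ 27.   9. 283.]
283 32 [-34. -11. 283.] [ 27.   6. 291.]
291 33 [-34. -11. 291.] [ 27.   7. 298.]
deep 330 [462. 166.   3.] [487. 262.  56.]
the job is handed in; nothing more can be done
None
```

I lifted the rectangular tag out of the rack, lowered it through the slot of the grey box and let go. It dropped inside, and I handed the job in at about 14.6 s.

**Last checks**
- **Rectangular tag:** it leans inside the box, with its visible part between about 15 and 56 mm above the counter. Two depth readings about 0.7 s apart matched, so it looks at rest. I could not see its origin. I take the low end to be its underside, because it went in bottom first.
- **Round and pointed tags:** their positions agree with the first images to about 1 mm. They still stand upright.
- **Gripper:** it hangs more than 100 mm above the box and touches nothing.

**What disagreed**
- **Tool height:** the reported height was about 36 mm lower than the fingertips appear in both cameras. My first grasp therefore closed on air above the tag. I corrected for the offset, and the second grasp held at 10.1 mm.
- **Arm drift:** the arm moved a few millimetres off between rows, so I corrected its position before the insertion.

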